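# Snug up the port plug of a camera housing

## Robot

A 6-joint arm with a two-finger parallel gripper is mounted at the origin on the work surface. World frame = base frame: x ahead of the robot, y to its left, z up, the work surface at z = 0. Lengths are in m, angles in degrees, forces in N, time in s.
With the tool pointing down it reaches from about 0.4 to 0.825 m from the base axis. Payload 7 kg.
Tool frame: the origin (TCP) lies on the centre line of the jaws, within the pads' length; the fingertips stand 8 mm ahead of it and the grasp point (between the pads) lies 11 mm behind it; z points along the fingers, y is the line along which they close (so a half turn about z gives the same grasp; the last joint's range is limited). The gripper opens to 88 mm and grips with 3 to 60 N. Pads are 19 mm wide; open, the fingers measure 130 mm over their backs; the gripper's body (78 mm by 193 mm) begins 47 mm behind the grasp point.
Start: joints at [-58.551, 20.546, 0.682, 0, -70.136, -16.507], TCP at [0.174, -0.652, 0.235] pointing down, gripper open.
Joint ranges: [-176.03, 176.03], [-82.01, 121.73], [-58.28, 71.71], [-173.87, 95.51], [-174.79, -0.11], [-173.66, 173.66]. Speed limits (degrees/s): [136.94, 136.94, 172.46, 180, 180, 180].

## Interface

Orientations are given as [roll, pitch, yaw] about the fixed x, y, z axes, in that order (R = Rz(yaw) Ry(pitch) Rx(roll)).
In Python, from plant import telemetry, viewer, close_job, models gives the robot as it stands.
- The arm moves only by the shell command python3 -m handwheel 'ROWS' [FORCE]. ROWS is JSON, a list of rows, each an object with "grip": the closure, from -1 (fully open) to 1 (shut); "travel": the shift along the tool's x, y, z as a fraction of full scale, a list of three; "spin": the turn about the tool's z as a fraction of full scale. A call has 1 to 8 rows; each row shifts and turns the commanded pose from where the row before left it, along the tool's axes as they then stand; what a row does not reach is not made up. Full scale, the value 1, is 0.025 m for a shift and 5 degrees for a turn. A row lasts 1/8 s, in which the tool goes at most 62.5 mm and 10.7 degrees, less where a joint would pass 70% of its speed; a pose out of reach is approached as far as the arm can. A call with a number of a shift or a turn outside -1 to 1 is refused whole. A call with a gripper value outside its range is refused whole. The fingers move at their own pace and stop on an object; FORCE is the grip in N (left out, the last holds). Time passes only in rows, so rows that do not move let the fingers close. It gives the time, the measured TCP pose, the force, the opening and the grip force at its end, in the units of the state.
- telemetry.get_state(): the state, without advancing time (a new reading comes with each control period).
- viewer.capture(name): name is "side" or "top" or "wrist"; returns the picture (400x640x3 uint8, red, green, blue); there is no depth.
- viewer.calibration(name): a dict with "fx", "fy", "cx", "cy" (pixels), "T" (4x4, takes a point from camera to world coordinates); the wrist camera has in their place "T_tool_cam" (4x4, takes a point from camera to tool coordinates, whose origin is the TCP and whose axes are the flange's). Camera axes: x right, y down, z forward; pixel columns grow to the right and rows downward; lengths in m; the calibration is good to about 2 mm. A picture is of the moment at which its call begins: read the wrist's pose just before it. calibration takes no time and is no camera call.
- close_job(): hands the job in; it is judged then, once.
Trained networks look in the newest picture that a camera, given by its name, has taken for a name from the list of things; names that differ only in an ending like _2 or _b are one class to them, and where a whole thing is asked for, a point or a joint stands for the part that bears it (a point fixed in the world has none). Each returns a list of dicts, best first, with "p" (0 to 1); they miss things now and then, are a little off and sometimes report something else, mostly with a low value. They report only what shows in the picture. A call takes as long as a camera call. They do not tell look-alikes from the thing itself.
- models.find_in(camera, thing): "position" ([column, row] in pixels, amid what is visible of it).
The state is a dict: "time_s": time; "joints": joint angles; "qd": joint speeds; "joint_torque": joint torques, N m; "tcp_pos": TCP position; "eef_rot": TCP orientation; "contact_force": force on the tool from outside, world axes, zero at the start; "moment": the same for the moment, N m; "gripper_width": finger opening in m; "gripper_force": force on a finger pad.
Only numpy, scipy, OpenCV 4.12 (cv2) and the standard library are available. Lean on these libraries where they do the work, as an engineer would, in place of code of your own. Each camera call takes 0.05 s, during which the arm holds its last target. There are 200 camera calls.

## Task

The tapered brass plug in the neck of the camera housing has only been run in loosely. Take the flat-bladed key out of its stand, put its blade fully into the plug's slot and turn it clockwise until the plug goes properly snug, feeling for the bite and not forcing it past that; press only lightly. Leave the key standing fully in the slot and let go, with the other things left where they are.

Things in the scene. Friction and masses are not known exactly. Their poses are not given: they have to be found in the camera images.
- housing: sealed aluminium camera housing, fixed: a box 170 mm (its x) by 130 mm (its y), 90 mm high, with a dark lens barrel 72 mm across standing 30 mm out of its -x end. Origin under the centre of the box, z up. A shutter button 10 mm high stands on top at the -x, -y corner.
- neck (a point): centre of the rim of the port neck, a round aluminium collar on the housing's top, 25 mm from its centre towards its +x: 68 mm inside, 88 mm outside, rim 18 mm above the top (108 mm above the table). The plug sits in it, on the same upright axis.
- plug: brass tapered plug in the port neck: a flange 65 mm across under a rectangular head 52 mm (its x) by 30 mm (its y), top 20 mm above the origin. Origin on the axis at its underside, 90 mm above the table, z up. It tightens clockwise seen from above. At first it turns freely (about 0.04 N m) for 0.2 to 2.3 rad more, unknown, tied to no direction of the slot.
- slot_floor (a point): centre of the floor of the plug's slot, 4 mm above the plug's origin; axes as the plug's. Feel of the plug: after the free run the taper bites; the twist needed jumps to 0.25 N m and grows from there by 0.45 N m per rad. Properly snug is 0.08 to 0.45 rad past the first bite, 0.29 to 0.45 N m while turning (a pause after a small turn reads 0.05 to 0.1 less, after a big one up to 0.2 less); farther spoils the seat.
- thread_end (a point): lower end of the plug's thread, out of sight inside the housing on the plug's axis, about 20 mm below the plug's underside; it sinks 0.2 mm per rad of the free run
- seal (a point): sealing cone of the plug's seat, out of sight inside the housing on the plug's axis, 35 mm below the plug's underside; it is pressed down 0.2 mm per rad that the plug is turned past the first bite: 0.02 to 0.09 mm when snug, far too little to be read from the measured poses
- slot_mouth (a point): centre of the slot's mouth, on the top of the plug's head. The straight slot runs 38 mm along the plug's x, is 10 mm wide and 16 mm deep; its mouth is widened by 2 mm all round.
- key: flat-bladed key standing upright and loose in its stand, 96 mm high, 0.1 to 0.18 kg. From the foot: steel blade 36 mm (its x) by 8 mm (its y), 34 mm high; round shank 16 mm thick; black grip bar from 60 to 96 mm, 52 mm along its x, 14 mm thick (its y). Origin at the centre of the blade's lower end, z up. The blade fits the plug's slot either way round with 2 mm of play.
- key_tip (a point): the centre of the lower end of the key's blade (the key's origin); fully in the slot it is on the slot's floor
- key_grip (a point): the middle of the key's grip bar, 78 mm above the blade's lower end; axes as the key's. With the key fully in the slot it is 82 mm above the plug's origin.
- stand: grey block fixed to the table, 80 mm (its x) by 60 mm (its y), 42 mm high, with a slot 38 by 10 mm along its x, 30 mm deep, in which the key stands with the lower end of its blade 12 mm above the table. Origin under its centre.
- filter: thin dark steel filter ring, 32 mm across, 6 mm high, lying on the housing's top near its -x, +y corner; a bystander; origin under its centre
- torch: dark hand torch lying on the table, 130 mm long, 38 mm thick; a bystander; origin under its middle, x along it
- lens: black lens standing upright, 76 mm across, 75 mm high; a bystander; origin under its centre
- camera: black camera body, 60 x 130 x 106 mm; a bystander; origin under its centre
- driver: screwdriver with a black handle lying on the table, 200 mm long; a bystander; origin under its middle, x along it
- tray: shallow grey open tray, 100 x 160 x 30 mm; a bystander; origin under its centre
- blower: white plastic jar with a dark steel cap, 52 mm across, 110 mm high; a bystander; origin under its centre
Things that resemble listed ones, but are neither listed nor needed, are in the scene too. There is more than one size of the housing; the job needs the larger. What is shaped like the key but red is not meant.

How it is judged:
By the outcome, as a careful person would: the job done as asked, in the order asked, and still so for the second after the job is handed in, with the robot touching nothing.
It also fails if it takes over 61 s, if anything falls off the work surface, if the arm or the gripper's body presses on something with over 40 N, if the wrist force passes 120 N, or if a joint passes its speed limit or range.

## Working session

There is one attempt and no reset: what is moved stays moved. The work goes in short steps, Python scripts to look and compute and a shell command to move; the robot and the scene stay as the last step left them, time stands still between calls to the robot, and variables do not carry over. Pictures are saved under pics/ and viewed, at most 10 in all, crops included, and the job is handed in when it is done.

```bash
mkdir -p pics; cat > h.py <<'E'
import numpy as np, cv2
from plant import telemetry, viewer, models
from scipy.spatial.transform import Rotation as R
def cam(name):
    c=viewer.calibration(name)
    if name=="wrist":
        s=telemetry.get_state(); T=np.eye(4)
        T[:3,:3]=R.from_euler('xyz',s['eef_rot'],degrees=True).as_matrix(); T[:3,3]=s['tcp_pos']
        c['T']=T@np.array(c['T_tool_cam'])
    c['T']=np.array(c['T']); return c
def snap(name,f=None):
    c=cam(name); im=viewer.capture(name)
    if f: cv2.imwrite('pics/'+f,im[:,:,::-1])
    return c,im
def at(c,px,z):
    d=c['T'][:3,:3]@np.array([(px[0]-c['cx'])/c['fx'],(px[1]-c['cy'])/c['fy'],1]); o=c['T'][:3,3]
    return o+d*(z-o[2])/d[2]
def proj(c,p):
    q=c['T'][:3,:3].T@(np.asarray(p)-c['T'][:3,3]); return [c['fx']*q[0]/q[2]+c['cx'],c['fy']*q[1]/q[2]+c['cy']]
E
python3 - <<'E'
from h import *
s=telemetry.get_state(); print({k:np.round(v,3).tolist() for k,v in s.items()})
for n in ['side','top']:
    c,im=snap(n,n+'1.png'); print(n,np.round(c['T'],3).tolist(),c['fx'])
    for t,z in [('housing',.09),('neck',.108),('plug',.11),('key',.07),('key_grip',.09),('stand',.042)]:
        for r in models.find_in(n,t)[:3]: print(t,np.round(r['p'],2),np.round(r['position']),np.round(at(c,r['position'],z),3))
E
```

```text
{'time_s': 0.0, 'joints': [-58.55, 20.588, 0.634, -0.02, -70.134, -16.507], 'qd': [0.015, 0.059, 0.029, -0.037, 0.03, -0.01], 'joint_torque': [-0.001, -58.272, 29.305, 6.998, 0.007, -0.0], 'tcp_pos': [0.174, -0.652, 0.234], 'eef_rot': [179.91, -0.007, -165.064], 'contact_force': [-0.366, -0.013, 0.099], 'moment': [0.003, 0.005, 0.032], 'gripper_force': 0.0, 'gripper_width': 0.088}
side [[-0.763, -0.428, 0.485, -0.006], [-0.646, 0.49, -0.585, 0.687], [0.012, -0.759, -0.651, 0.845], [0.0, 0.0, 0.0, 1.0]] 466.90790679577157
housing 0.96 [286. 247.] [0.516 0.183 0.09 ]
housing 0.85 [374. 292.] [0.296 0.157 0.09 ]
housing 0.32 [170. 321.] [0.55  0.467 0.09 ]
neck 0.89 [372. 294.] [0.288 0.176 0.108]
neck 0.58 [286. 247.] [0.505 0.196 0.108]
plug 0.79 [363. 279.] [0.324 0.16  0.11 ]
plug 0.77 [273. 224.] [0.578 0.162 0.11 ]
plug 0.46 [364. 172.] [ 0.536 -0.131  0.11 ]
key 0.85 [366. 170.] [ 0.568 -0.188  0.07 ]
key 0.56 [340. 157.] [ 0.662 -0.19   0.07 ]
key_grip 0.8 [340. 164.] [ 0.624 -0.141  0.09 ]
key_grip 0.77 [365. 167.] [ 0.564 -0.177  0.09 ]
key_grip 0.43 [274. 220.] [0.601 0.138 0
[... 163 characters left out ...]
, [-0.022, -0.133, -0.991, 1.337], [0.0, 0.0, 0.0, 1.0]] 415.4765738684728
housing 0.87 [284. 274.] [0.33  0.108 0.09 ]
housing 0.65 [273. 197.] [0.559 0.144 0.09 ]
neck 0.97 [278. 274.] [0.333 0.123 0.108]
neck 0.73 [274. 202.] [0.543 0.141 0.108]
neck 0.26 [364. 128.] [ 0.771 -0.13   0.108]
plug 0.63 [272. 189.] [0.582 0.146 0.11 ]
plug 0.5 [276. 269.] [0.345 0.13  0.11 ]
plug 0.18 [382. 197.] [ 0.557 -0.182  0.11 ]
key 0.68 [382. 164.] [ 0.666 -0.189  0.07 ]
key_grip 0.7 [378. 201.] [ 0.549 -0.173  0.09 ]
key_grip 0.69 [382. 162.] [ 0.669 -0.187  0.09 ]
key_grip 0.56 [380. 199.] [ 0.555 -0.178  0.09 ]
stand 0.65 [377. 197.] [ 0.568 -0.175  0.042]
stand 0.65 [273. 201.] [0.555 0.15  0.042]
```

```bash
python3 - <<'E'
import cv2, numpy as np
a=cv2.imread('pics/side1.png')[100:400,60:460]; b=cv2.imread('pics/top1.png')[90:340,200:500]
cv2.imwrite('pics/a.png',cv2.resize(a,(800,600)));cv2.imwrite('pics/b.png',cv2.resize(b,(720,600)))
E
```

```text
(no output)
```

View pics/a.png

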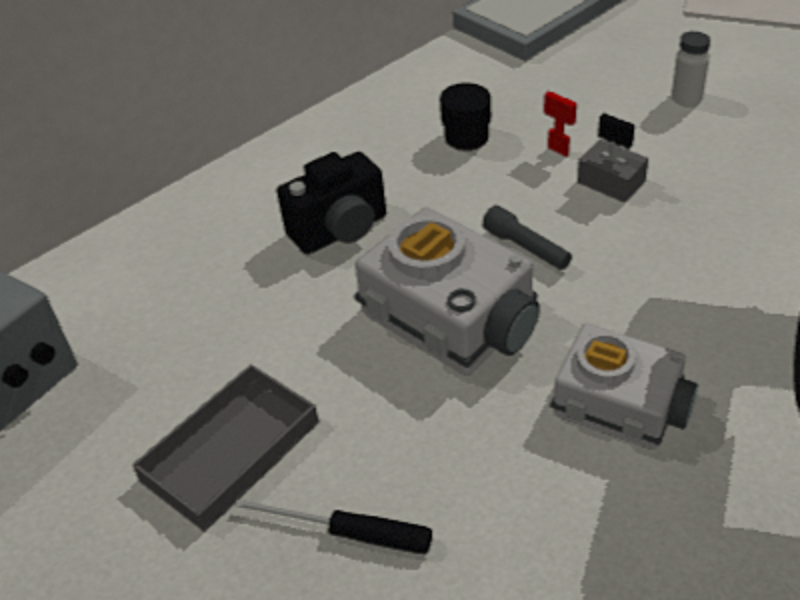

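View pics/b.png

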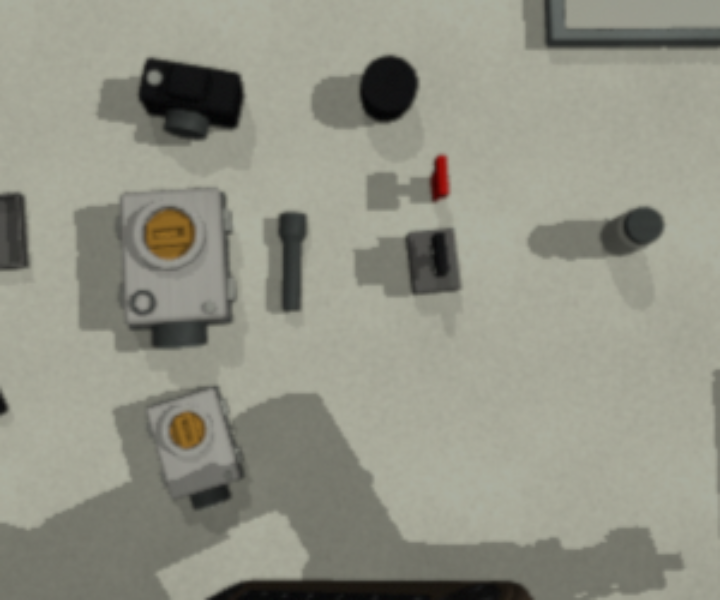

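In the side picture the black key is in its stand at crop (615,140) and the big housing's plug at (428,240). The top picture has the key near pixel (383,196) and the plug near (271,188). The red key and the small housing are decoys.

```bash
cat >> h.py <<'E'
def plan(p,yaw,n):
    s=telemetry.get_state(); a=s['eef_rot'][2]; d=(np.array(p)-s['tcp_pos'])/n
    dy=((yaw-a+180)%360-180)/n
    for k in range(n):
        t=R.from_euler('xyz',[180,0,a+dy*k],degrees=True).as_matrix().T@d/.025
        print(k,np.round(t,2).tolist(),'spin',round(-dy/5,2))
E
python3 - <<'E'
from h import *
c=viewer.calibration('wrist'); print(np.round(c['T_tool_cam'],3).tolist(),c['fx'])
t=cam('top'); print(at(t,(383,196),.1),at(t,(271,187.5),.11))
s=cam('side'); print(at(s,(367.5,165),.09),at(s,(274,220),.11))
plan([.53,-.178,.235],-175,20)
E
```

```text
[[-0.001, -0.959, -0.282, 0.077], [1.0, -0.001, 0.0, 0.0], [-0.001, -0.282, 0.959, -0.15], [0.0, 0.0, 0.0, 1.0]] 288.08693655933723
[ 0.56259461 -0.18592512  0.1       ] [0.58640687 0.14929953 0.11      ]
[ 0.56350877 -0.18736979  0.09      ] [0.58405601 0.15209787 0.11      ]
0 [-0.93, 0.73, -0.0] spin 0.1
1 [-0.93, 0.74, -0.0] spin 0.1
2 [-0.92, 0.75, -0.0] spin 0.1
3 [-0.91, 0.76, -0.0] spin 0.1
4 [-0.91, 0.76, -0.0] spin 0.1
5 [-0.9, 0.77, -0.0] spin 0.1
6 [-0.89, 0.78, -0.0] spin 0.1
7 [-0.89, 0.79, -0.0] spin 0.1
8 [-0.88, 0.8, -0.0] spin 0.1
9 [-0.87, 0.8, -0.0] spin 0.1
10 [-0.87, 0.81, -0.0] spin 0.1
11 [-0.86, 0.82, -0.0] spin 0.1
12 [-0.85, 0.83, -0.0] spin 0.1
13 [-0.84, 0.83, -0.0] spin 0.1
14 [-0.84, 0.84, -0.0] spin 0.1
15 [-0.83, 0.85, -0.0] spin 0.1
16 [-0.82, 0.85, -0.0] spin 0.1
17 [-0.81, 0.86, -0.0] spin 0.1
18 [-0.81, 0.87, -0.0] spin 0.1
19 [-0.8, 0.88, -0.0] spin 0.1
```

```bash
python3 -m handwheel '[{"grip":-1,"travel":[-0.93,0.73,0],"spin":0.1},{"grip":-1,"travel":[-0.93,0.74,0],"spin":0.1},{"grip":-1,"travel":[-0.92,0.75,0],"spin":0.1},{"grip":-1,"travel":[-0.91,0.76,0],"spin":0.1},{"grip":-1,"travel":[-0.91,0.76,0],"spin":0.1},{"grip":-1,"travel":[-0.9,0.77,0],"spin":0.1},{"grip":-1,"travel":[-0.89,0.78,0],"spin":0.1},{"grip":-1,"travel":[-0.89,0.79,0],"spin":0.1}]'; python3 -m handwheel '[{"grip":-1,"travel":[-0.88,0.8,0],"spin":0.1},{"grip":-1,"travel":[-0.87,0.8,0],"spin":0.1},{"grip":-1,"travel":[-0.87,0.81,0],"spin":0.1},{"grip":-1,"travel":[-0.86,0.82,0],"spin":0.1},{"grip":-1,"travel":[-0.85,0.83,0],"spin":0.1},{"grip":-1,"travel":[-0.84,0.83,0],"spin":0.1},{"grip":-1,"travel":[-0.84,0.84,0],"spin":0.1},{"grip":-1,"travel":[-0.83,0.85,0],"spin":0.1}]'; python3 -m handwheel '[{"grip":-1,"travel":[-0.9,0.85,0],"spin":0.1},{"grip":-1,"travel":[-0.9,0.8,0],"spin":0.1},{"grip":-1,"travel":[-0.9,0.8,0],"spin":0.1},{"grip":-1,"travel":[-0.9,0.7,0],"spin":0.1},{"grip":-1,"travel":[0,0,0],"spin":0},{"grip":-1,"travel":[0,0,0],"spin":0}]'
python3 - <<'E'
from h import *
c,im=snap('wrist','w1.png'); s=telemetry.get_state(); print(s['tcp_pos'],s['eef_rot'])
for t,z in [('key',.1),('key_grip',.1),('stand',.042)]:
    for r in models.find_in('wrist',t)[:2]: print(t,r['p'],r['position'],at(c,r['position'],z))
E
```

```text
time_s: 1.7
tcp_pos: [0.3171, -0.4618, 0.2348]
eef_rot: [-180.0, 0.0, -169.1]
contact_force: [0.7, -0.5, 0.6]
gripper_width: 0.0877
gripper_force: 0.0
time_s: 2.7
tcp_pos: [0.4597, -0.272, 0.2348]
eef_rot: [-180.0, 0.0, -173.1]
contact_force: [0.2, -0.7, -0.7]
gripper_width: 0.0878
gripper_force: 0.0
time_s: 3.45
tcp_pos: [0.5397, -0.1849, 0.2345]
eef_rot: [180.0, -0.0, -175.0]
contact_force: [-1.0, 0.2, -0.0]
gripper_width: 0.0875
gripper_force: 0.0
[ 0.53952762 -0.18519878  0.2345769 ] [ 1.79997543e+02 -1.27613694e-02 -1.75067047e+02]
key 0.97 [314.5, 212.0] [ 0.56167336 -0.18817858  0.1       ]
key 0.61 [303.4, 297.1] [ 0.66532401 -0.19251192  0.1       ]
key_grip 0.89 [300.7, 295.3] [ 0.6632117  -0.19574839  0.1       ]
key_grip 0.64 [314.6, 209.2] [ 0.55859546 -0.18832371  0.1       ]
stand 0.69 [314.2, 209.5] [ 0.5785741  -0.18818606  0.042     ]
stand 0.68 [325.0, 192.7] [ 0.555687   -0.17669291  0.042     ]
```

View pics/w1.png

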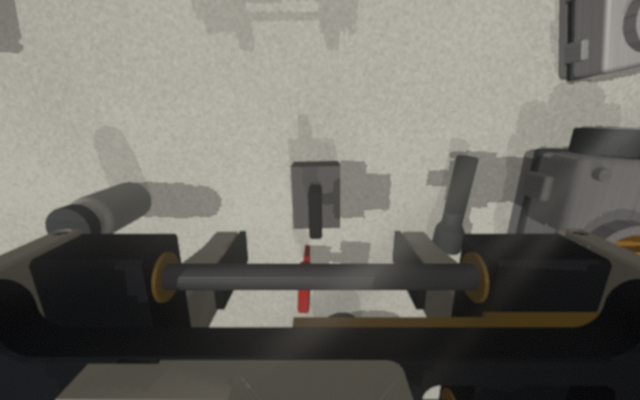

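The key's dark grip spans about columns 309–322, rows 184–238, with the stand around it; it is near-aligned with the tool x axis. I'll measure it precisely.

```bash
python3 - <<'E'
from h import *
c=cam('wrist'); g=cv2.cvtColor(cv2.imread('pics/w1.png'),cv2.COLOR_BGR2GRAY)
for r in range(176,250,6): print(r,g[r,290:345:2].tolist())
m=(g[150:250,285:345]<42).astype(np.uint8)
n,l,st,ce=cv2.connectedComponentsWithStats(m); i=1+st[1:,4].argmax(); print(st[i],ce[i])
ys,xs=np.where(l==i); box=cv2.minAreaRect(np.c_[xs+285,ys+150].astype(np.float32)); P=cv2.boxPoints(box); print(P)
W=np.array([at(c,p,.108)[:2] for p in P]); print(W)
mid=[]
for r in (192,200,208,216,224,232):
    x=np.where(l[r-150]==i)[0]+285; mid.append(at(c,(x.mean(),r),.108)[:2]); print(r,x.min(),x.max(),mid[-1])
mid=np.array(mid); print('yaw',np.degrees(np.arctan(np.polyfit(mid[:,0],mid[:,1],1)[0])))
E
```

```text
176 [140, 97, 94, 93, 93, 93, 89, 86, 86, 85, 86, 86, 86, 87, 92, 93, 93, 93, 93, 91, 92, 92, 92, 92, 93, 114, 128, 126]
182 [153, 102, 93, 94, 94, 93, 91, 86, 86, 84, 78, 75, 78, 78, 78, 84, 93, 92, 91, 92, 92, 90, 77, 73, 75, 106, 125, 130]
188 [158, 109, 93, 94, 93, 93, 92, 89, 85, 72, 51, 50, 52, 50, 49, 54, 81, 92, 93, 91, 92, 90, 76, 75, 76, 109, 128, 126]
194 [167, 117, 93, 93, 92, 93, 92, 93, 86, 61, 52, 52, 52, 52, 51, 51, 67, 76, 76, 75, 74, 74, 74, 73, 75, 109, 127, 128]
200 [171, 123, 95, 93, 93, 93, 93, 94, 90, 66, 54, 53, 53, 52, 50, 51, 66, 73, 74, 73, 74, 75, 73, 74, 74, 110, 128, 129]
206 [175, 135, 93, 92, 92, 93, 92, 93, 92, 72, 51, 52, 53, 51, 51, 51, 79, 92, 89, 90, 92, 89, 75, 73, 74, 109, 130, 131]
212 [175, 143, 95, 93, 93, 94, 93, 92, 91, 73, 51, 52, 51, 51, 51, 51, 78, 92, 91, 92, 91, 83, 74, 73, 75, 108, 129, 132]
218 [175, 143, 97, 91, 93, 93, 91, 92, 91, 75, 53, 51, 50, 51, 51, 50, 78, 91, 91, 91, 92, 92, 88, 81, 78, 140, 161, 153]
224 [172, 152, 102, 92, 93, 93, 91, 93, 92, 75, 52, 51, 51, 50, 51, 49, 77, 91, 92, 92, 90, 92, 92, 92, 94, 148, 177, 176]
230 [174, 165, 155, 155, 156, 155, 158, 159, 167, 147, 67, 49, 50, 51, 51, 54, 141, 176, 176, 175, 175, 179, 173, 171, 173, 174, 172, 169]
236 [174, 172, 162, 161, 158, 158, 156, 157, 158, 149, 77, 49, 50, 49, 48, 59, 135, 173, 173, 174, 175, 172, 171, 172, 176, 171, 171, 174]
242 [172, 175, 171, 163, 158, 156, 155, 155, 156, 160, 172, 175, 178, 176, 175, 176, 173, 171, 171, 173, 172, 176, 175, 173, 173, 157, 139, 132]
248 [174, 172, 170, 170, 172, 161, 155, 119, 60, 57, 104, 126, 127, 129, 126, 126, 127, 126, 127, 131, 139, 168, 175, 173, 169, 141, 127, 126]Traceback (most recent call last):
  File "<stdin>", line 5, in <module>
ValueError: attempt to get argmax of an empty sequence
```

```bash
python3 - <<'E'
from h import *
c=cam('wrist'); g=cv2.cvtColor(cv2.imread('pics/w1.png'),cv2.COLOR_BGR2GRAY).astype(float)
mid=[]
for r in range(206,236,2):
    row=g[r]
    def cross(i,d,T):
        while row[i]<T: i+=d
        return i-d*(row[i]-T)/(row[i]-row[i-d])
    bgL,bgR=row[304],row[326]
    a=cross(315,-1,(bgL+51)/2); b=cross(315,1,(bgR+51)/2)
    A=at(c,(a,r),.108);B=at(c,(b,r),.108); mid.append((A+B)[:2]/2); 
    if r%8==0: print(r,round(a,2),round(b,2),mid[-1],A[1]-B[1])
mid=np.array(mid); f=np.polyfit(mid[:,0],mid[:,1],1); print('yaw',np.degrees(np.arctan(f[0])))
col=g[:,316]; print(col[180:192],col[234:244])
for r in (184.5,239.5): print(at(c,(316,r),.108),at(c,(316,r),.072))
E
```

```text
208 308.04 321.53 [ 0.55465459 -0.18883078] -0.013588224961707224
216 308.07 321.68 [ 0.56320438 -0.18805291] -0.013812466200779028
224 308.23 321.71 [ 0.57189708 -0.18725562] -0.013800099866862148
232 309.1 321.49 [ 0.58071702 -0.1862113 ] -0.012793876322607978
yaw 5.692744330455595
[84. 81. 78. 72. 65. 55. 49. 49. 50. 50. 49. 49.] [ 51.  48.  49.  57.  95. 141. 168. 176. 176. 175.]
[ 0.53021228 -0.18958622  0.108     ] [ 0.53901255 -0.18931495  0.072     ]
[ 0.58908668 -0.18479602  0.108     ] [ 0.60555476 -0.18390087  0.072     ]
```

```bash
python3 -m handwheel '[{"grip":-1,"travel":[-0.9,-0.2,0.15],"spin":-0.1},{"grip":-1,"travel":[0,0,1],"spin":0},{"grip":-1,"travel":[0,0,1],"spin":0},{"grip":-1,"travel":[0,0,1],"spin":0},{"grip":-1,"travel":[0,0,1],"spin":0},{"grip":-1,"travel":[0,0,1],"spin":0},{"grip":-1,"travel":[0,0,1],"spin":0},{"grip":-0.2,"travel":[0,0,0],"spin":0}]' 30; python3 -m handwheel '[{"grip":1,"travel":[0,0,0],"spin":0},{"grip":1,"travel":[0,0,0],"spin":0},{"grip":1,"travel":[0,0,0],"spin":0},{"grip":1,"travel":[0,0,0],"spin":0},{"grip":1,"travel":[0,0,0],"spin":0}]' 30
```

```text
time_s: 4.65
tcp_pos: [0.5613, -0.1882, 0.0792]
eef_rot: [180.0, -0.2, -174.6]
contact_force: [0.7, -0.7, 0.8]
gripper_width: 0.082
gripper_force: 0.0
time_s: 5.28
tcp_pos: [0.5629, -0.1879, 0.081]
eef_rot: [-180.0, 0.0, -174.6]
contact_force: [0.2, -0.1, -0.4]
gripper_width: 0.033
gripper_force: 0.0
```

```bash
python3 -m handwheel '[{"grip":1,"travel":[0,0,0],"spin":0},{"grip":1,"travel":[0,0,0],"spin":0},{"grip":1,"travel":[0,0,0],"spin":0},{"grip":1,"travel":[0,0,0],"spin":0},{"grip":1,"travel":[0,0,0],"spin":0}]' 40; python3 -m handwheel '[{"grip":1,"travel":[0,0,-0.5],"spin":0},{"grip":1,"travel":[0,0,-1],"spin":0},{"grip":1,"travel":[0,0,-1],"spin":0},{"grip":1,"travel":[0,0,-1],"spin":0},{"grip":1,"travel":[0,0,-1],"spin":0},{"grip":1,"travel":[0,0,-1],"spin":0},{"grip":1,"travel":[0,0,-1],"spin":0},{"grip":1,"travel":[0,0,0],"spin":0}]'
python3 - <<'E'
from h import *
plan([.585,.05,.245],-90,17)
E
```

```text
time_s: 5.9
tcp_pos: [0.5628, -0.1879, 0.0808]
eef_rot: [180.0, -0.0, -174.6]
contact_force: [0.4, -0.5, -0.5]
gripper_width: 0.0138
gripper_force: 40.0
time_s: 6.9
tcp_pos: [0.5639, -0.1881, 0.2463]
eef_rot: [-179.9, 0.3, -174.5]
contact_force: [-0.4, -0.0, -0.8]
gripper_width: 0.0139
gripper_force: 40.0
0 [-0.1, 0.55, 0.0] spin -0.99
1 [-0.15, 0.54, 0.0] spin -0.99
2 [-0.2, 0.53, 0.0] spin -0.99
3 [-0.24, 0.51, 0.0] spin -0.99
4 [-0.28, 0.49, 0.0] spin -0.99
5 [-0.33, 0.46, 0.0] spin -0.99
6 [-0.36, 0.43, 0.0] spin -0.99
7 [-0.4, 0.4, 0.0] spin -0.99
8 [-0.43, 0.36, 0.0] spin -0.99
9 [-0.46, 0.32, 0.0] spin -0.99
10 [-0.49, 0.28, 0.0] spin -0.99
11 [-0.51, 0.24, 0.0] spin -0.99
12 [-0.53, 0.19, 0.0] spin -0.99
13 [-0.54, 0.14, 0.0] spin -0.99
14 [-0.55, 0.1, 0.0] spin -0.99
15 [-0.56, 0.05, 0.0] spin -0.99
16 [-0.56, -0.0, 0.0] spin -0.99
```

```bash
python3 -m handwheel '[{"grip":1,"travel":[-0.14,0.9,0],"spin":-1},{"grip":1,"travel":[-0.22,0.89,0],"spin":-1},{"grip":1,"travel":[-0.3,0.86,0],"spin":-1},{"grip":1,"travel":[-0.38,0.83,0],"spin":-1},{"grip":1,"travel":[-0.45,0.8,0],"spin":-1},{"grip":1,"travel":[-0.52,0.76,0],"spin":-1},{"grip":1,"travel":[-0.58,0.71,0],"spin":-1},{"grip":1,"travel":[-0.64,0.65,0],"spin":-1}]'; python3 -m handwheel '[{"grip":1,"travel":[-0.7,0.6,0],"spin":-1},{"grip":1,"travel":[-0.75,0.53,0],"spin":-1},{"grip":1,"travel":[-0.8,0.46,0],"spin":-1},{"grip":1,"travel":[-0.83,0.39,0],"spin":-1},{"grip":1,"travel":[-0.86,0.31,0],"spin":-1},{"grip":1,"travel":[-0.88,0.24,0],"spin":-1},{"grip":1,"travel":[-0.9,0.16,0],"spin":-1},{"grip":1,"travel":[-0.9,0.08,0],"spin":-1}]'; python3 -m handwheel '[{"grip":1,"travel":[-0.91,0,0],"spin":-0.9},{"grip":1,"travel":[0,0,0],"spin":0},{"grip":1,"travel":[0,0,0],"spin":0}]'
python3 - <<'E'
from h import *
c,im=snap('wrist','w2.png'); s=telemetry.get_state(); print(s['tcp_pos'],s['eef_rot'],s['joints'])
for t,z in [('plug',.11),('slot_mouth',.11),('neck',.108),('key_tip',.175)]:
    for r in models.find_in('wrist',t)[:2]: print(t,r['p'],r['position'],at(c,r['position'],z))
cv2.imwrite('pics/w2c.png',cv2.resize(im[60:260,180:460,::-1],(784,560),interpolation=cv2.INTER_CUBIC))
E
```

```text
time_s: 7.9
tcp_pos: [0.5745, -0.0046, 0.2427]
eef_rot: [180.0, -0.1, -134.4]
contact_force: [-0.4, 0.1, -1.3]
gripper_width: 0.0141
gripper_force: 40.0
time_s: 8.9
tcp_pos: [0.5886, 0.1778, 0.2426]
eef_rot: [179.9, -0.0, -94.4]
contact_force: [-0.6, 0.6, -1.9]
gripper_width: 0.0137
gripper_force: 40.0
time_s: 9.28
tcp_pos: [0.5905, 0.1995, 0.2428]
eef_rot: [179.9, -0.0, -90.1]
contact_force: [-0.7, -0.2, -0.7]
gripper_width: 0.0141
gripper_force: 40.0
[0.59065788 0.19925784 0.24302843] [ 1.79961957e+02 -2.22033929e-02 -9.01286582e+01] [ 3.65585500e+01  1.54617820e+01 -5.45907591e+00 -5.26954066e-03
 -6.91229145e+01 -3.66853358e+01]
plug 0.82 [322.4, 139.8] [0.58684668 0.14821765 0.11      ]
slot_mouth 0.84 [546.1, 118.7] [0.37504209 0.12909206 0.11      ]
slot_mouth 0.69 [318.8, 141.7] [0.5903268  0.15001633 0.11      ]
neck 0.89 [550.4, 107.5] [0.37169815 0.11894447 0.108     ]
neck 0.83 [347.7, 132.4] [0.56241113 0.14142666 0.108     ]
key_tip 0.58 [316.6, 246.7] [0.59229064 0.22965448 0.175     ]
```

View pics/w2c.png

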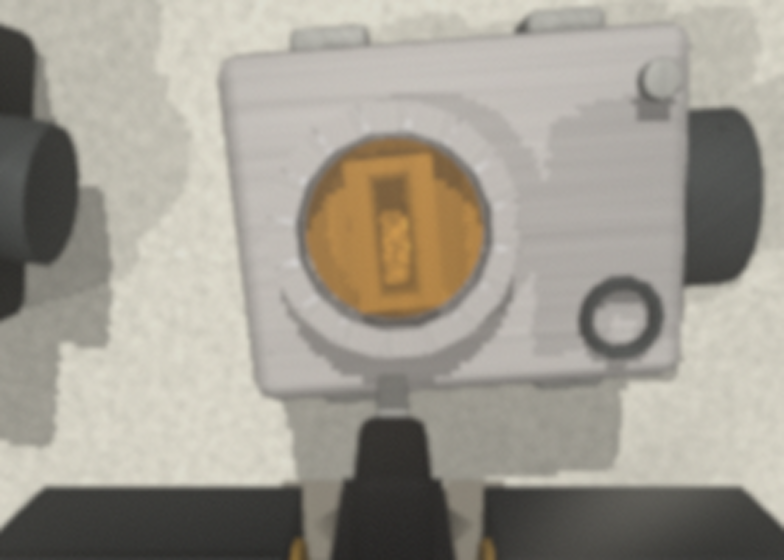

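The plug sits at crop (393,230) with its slot running nearly vertical, tilted about 4–5°. The held key's blade shows at crop (393,375–415). I'll rectify the picture to the plane of the plug's top to measure the slot.

```bash
python3 - <<'E'
from h import *
c=cam('wrist'); im=cv2.imread('pics/w2.png')
# metric view: u -> world y, v -> world x ; 0.125mm/px , 75mm
ctr=np.array([.588,.149]); S=560; k=.075/S
q=[(0,0),(S,0),(S,S),(0,S)]
src=np.float32([proj(c,[ctr[0]+(v-S/2)*k,ctr[1]+(u-S/2)*k,.11]) for u,v in q])
r=cv2.warpPerspective(im,cv2.getPerspectiveTransform(src,np.float32(q)),(S,S),flags=cv2.INTER_CUBIC)
cv2.imwrite('pics/rect.png',r)
for row in (190,193,196,200): print(row,at(c,(320.5,row),.174))
print(im[185:215,320].mean(1).round().tolist()); print(im[200,305:335].mean(1).round().tolist())
E
```

```text
190 [0.58946657 0.18141906 0.174     ]
193 [0.58947108 0.18386702 0.174     ]
196 [0.58947561 0.18632999 0.174     ]
200 [0.5894817  0.18963754 0.174     ]
[181.0, 176.0, 164.0, 147.0, 138.0, 137.0, 137.0, 135.0, 128.0, 121.0, 118.0, 119.0, 118.0, 117.0, 117.0, 117.0, 116.0, 117.0, 117.0, 118.0, 125.0, 142.0, 146.0, 123.0, 86.0, 60.0, 52.0, 52.0, 51.0, 52.0]
[122.0, 122.0, 122.0, 120.0, 119.0, 119.0, 118.0, 120.0, 117.0, 112.0, 112.0, 115.0, 116.0, 117.0, 116.0, 117.0, 117.0, 116.0, 116.0, 114.0, 119.0, 132.0, 140.0, 142.0, 144.0, 146.0, 147.0, 146.0, 146.0, 145.0]
```

View pics/rect.png

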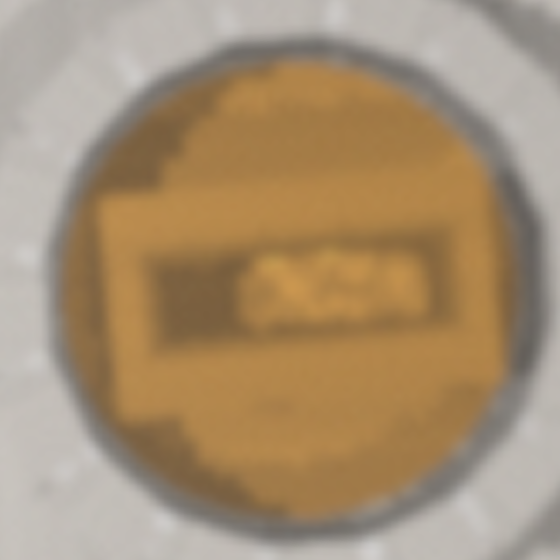

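```bash
python3 -m handwheel '[{"grip":1,"travel":[0.97,0.02,0],"spin":0},{"grip":1,"travel":[0.97,0.02,0],"spin":0},{"grip":1,"travel":[0,0,0.7],"spin":-0.6},{"grip":1,"travel":[0,0,0.8],"spin":-0.6},{"grip":1,"travel":[0,0,0.78],"spin":0},{"grip":1,"travel":[0,0,0],"spin":0},{"grip":1,"travel":[0,0,0],"spin":0}]'
python3 - <<'E'
from h import *
s=telemetry.get_state(); print(s['tcp_pos'],s['eef_rot'],s['contact_force'],s['moment'],s['joints'][5])
c,im=snap('wrist'); d,im2=snap('side')
a=im[60:260,220:420,::-1]; b=im2[170:270,220:340,::-1]
cv2.imwrite('pics/v.png',np.hstack([cv2.resize(a,(400,400),interpolation=2),cv2.resize(b,(400,400),interpolation=2)]))
E
```

```text
time_s: 10.4
tcp_pos: [0.5904, 0.1507, 0.1873]
eef_rot: [-179.9, 0.0, -84.1]
contact_force: [-0.1, 0.0, -0.8]
gripper_width: 0.0141
gripper_force: 40.0
[0.59042699 0.15074754 0.18729868] [-1.79938236e+02  3.65466012e-03 -8.40922820e+01] [-0.12773801  0.00521781 -0.77030801] [0.03081432 0.12808101 0.01413751] -26.78978549421478
```

View pics/v.png

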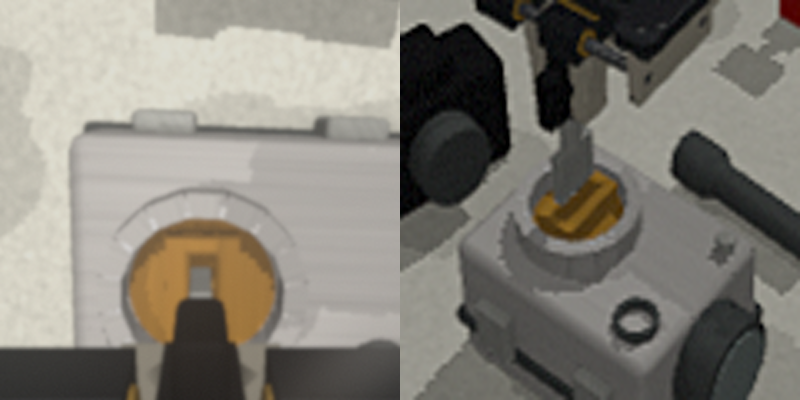

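Both views show the blade's lower end centred over the slot (left panel, blade at (201,265), slot mouth edge at (200,255)). I'll lower it gently.

```bash
python3 -m handwheel '[{"grip":1,"travel":[-0.02,0,0.2],"spin":0},{"grip":1,"travel":[0,0,0.2],"spin":0},{"grip":1,"travel":[0,0,0],"spin":0}]';python3 -m handwheel '[{"grip":1,"travel":[0,0,0.15],"spin":0},{"grip":1,"travel":[0,0,0.1],"spin":0},{"grip":1,"travel":[0,0,0],"spin":0}]'
```

```text
time_s: 10.88
tcp_pos: [0.5905, 0.1521, 0.1777]
eef_rot: [-179.9, 0.0, -84.0]
contact_force: [-2.2, -0.3, 8.0]
gripper_width: 0.014
gripper_force: 40.0
time_s: 11.25
tcp_pos: [0.5913, 0.1516, 0.1751]
eef_rot: [-179.7, -0.0, -84.0]
contact_force: [-8.5, -4.4, 29.1]
gripper_width: 0.0135
gripper_force: 40.0
```

```bash
python3 -m handwheel '[{"grip":1,"travel":[0,0,-0.22],"spin":0},{"grip":1,"travel":[0.02,0.07,0],"spin":0},{"grip":1,"travel":[0,0,0],"spin":0}]'; python3 -m handwheel '[{"grip":1,"travel":[0,0,0.1],"spin":0},{"grip":1,"travel":[0,0,0.08],"spin":0},{"grip":1,"travel":[0,0,0],"spin":0}]'
```

```text
time_s: 11.62
tcp_pos: [0.59, 0.152, 0.1773]
eef_rot: [-179.7, 0.1, -84.0]
contact_force: [0.1, 0.4, 9.5]
gripper_width: 0.014
gripper_force: 40.0
time_s: 12.0
tcp_pos: [0.5906, 0.1517, 0.1756]
eef_rot: [-179.6, 0.0, -84.0]
contact_force: [-4.5, -1.1, 26.4]
gripper_width: 0.0136
gripper_force: 40.0
```

```bash
python3 -c "
from h import *
s=telemetry.get_state();print(s['moment'],s['contact_force'])"; python3 -m handwheel '[{"grip":1,"travel":[0,0,-0.22],"spin":0},{"grip":1,"travel":[0.02,0.06,0],"spin":0},{"grip":1,"travel":[0,0,0],"spin":0}]'; python3 -m handwheel '[{"grip":1,"travel":[0,0,0.1],"spin":0},{"grip":1,"travel":[0,0,0.06],"spin":0},{"grip":1,"travel":[0,0,0],"spin":0}]';  python3 -c "
from h import *
s=telemetry.get_state();print(s['moment'],s['contact_force'])"
```

```text
[-0.24627112  2.20346708 -0.02674178] [-4.46795833 -1.09204503 26.42039267]
time_s: 12.38
tcp_pos: [0.5883, 0.1514, 0.1773]
eef_rot: [-179.8, 0.1, -84.0]
contact_force: [2.6, 0.8, 5.8]
gripper_width: 0.0142
gripper_force: 40.0
time_s: 12.75
tcp_pos: [0.5894, 0.1515, 0.176]
eef_rot: [-179.6, 0.1, -84.0]
contact_force: [-1.6, 0.7, 21.0]
gripper_width: 0.0137
gripper_force: 40.0
[0.52460626 0.63669186 0.02163123] [-1.63342686  0.73651986 20.96429954]
```

```bash
python3 -m handwheel '[{"grip":1,"travel":[0,0,-0.2],"spin":0},{"grip":1,"travel":[0.09,-0.02,0],"spin":0},{"grip":1,"travel":[0,0,0],"spin":0}]'; python3 -m handwheel '[{"grip":1,"travel":[0,0,0.1],"spin":0},{"grip":1,"travel":[0,0,0.06],"spin":0},{"grip":1,"travel":[0,0,0],"spin":0}]';  python3 - <<'E'
from h import *
s=telemetry.get_state();print(s['moment'],s['contact_force'])
c,im=snap('wrist'); d,im2=snap('side')
a=im[140:240,270:370,::-1]; b=im2[180:255,235:310,::-1]
cv2.imwrite('pics/v2.png',np.hstack([cv2.resize(a,(400,400),interpolation=2),cv2.resize(b,(400,400),interpolation=2)]))
E
```

```text
time_s: 13.12
tcp_pos: [0.588, 0.149, 0.1779]
eef_rot: [-179.9, 0.0, -84.0]
contact_force: [-0.7, 2.7, 8.7]
gripper_width: 0.0136
gripper_force: 40.0
time_s: 13.5
tcp_pos: [0.5886, 0.1485, 0.1731]
eef_rot: [-179.9, -0.0, -84.0]
contact_force: [5.8, -0.4, 2.1]
gripper_width: 0.0138
gripper_force: 40.0
[-0.07877256 -2.38142237 -0.04329294] [ 5.78923011 -0.44333387  2.11687102]
```

```bash
python3 -m handwheel '[{"grip":1,"travel":[0,-0.04,0.1],"spin":0},{"grip":1,"travel":[0,0,0.1],"spin":0},{"grip":1,"travel":[0,0,0.1],"spin":0},{"grip":1,"travel":[0,0,0],"spin":0}]'; python3 -m handwheel '[{"grip":1,"travel":[0,0,0.08],"spin":0},{"grip":1,"travel":[0,0,0],"spin":0}]'
```

```text
time_s: 14.1
tcp_pos: [0.5887, 0.1485, 0.1656]
eef_rot: [-180.0, -0.0, -84.1]
contact_force: [5.5, -1.3, -2.0]
gripper_width: 0.0137
gripper_force: 40.0
time_s: 14.35
tcp_pos: [0.5887, 0.1485, 0.1638]
eef_rot: [-180.0, 0.0, -84.1]
contact_force: [7.0, -0.1, -0.2]
gripper_width: 0.0137
gripper_force: 40.0
```

```bash
python3 -m handwheel '[{"grip":1,"travel":[0,-0.08,0],"spin":0},{"grip":1,"travel":[0,0,0.05],"spin":0},{"grip":1,"travel":[0,0,0],"spin":0}]'; python3 -m handwheel '[{"grip":1,"travel":[0,0,0.04],"spin":0},{"grip":1,"travel":[0,0,0],"spin":0}]';  python3 - <<'E'
from h import *
s=telemetry.get_state();print(s['moment'],s['contact_force'],s['joints'][5],s['tcp_pos'])
E
```

```text
time_s: 14.72
tcp_pos: [0.5894, 0.1484, 0.1626]
eef_rot: [179.9, -0.0, -84.1]
contact_force: [-1.5, 0.3, 4.2]
gripper_width: 0.0138
gripper_force: 40.0
time_s: 14.98
tcp_pos: [0.5897, 0.1484, 0.1624]
eef_rot: [179.9, -0.0, -84.0]
contact_force: [-2.4, -0.3, 8.9]
gripper_width: 0.0136
gripper_force: 40.0
[-0.22094051  1.31789843 -0.00942444] [-2.40515809 -0.32594128  8.89743455] -26.551942848281904 [0.58973098 0.14841346 0.16239684]
```

```bash
cat > m.sh <<'E'
python3 -c "
from h import *
s=telemetry.get_state();print('M',np.round(s['moment'],3),'F',np.round(s['contact_force'],1),'yaw',round(s['eef_rot'][2],2),'j6',round(s['joints'][5],1),np.round(s['tcp_pos'],4))"
E
python3 -m handwheel '[{"grip":1,"travel":[0,0.01,-0.04],"spin":1},{"grip":1,"travel":[0,0.01,0],"spin":1},{"grip":1,"travel":[0,0.01,0],"spin":1}]' >/dev/null; sh m.sh
```

```text
M [-0.078 -0.149  0.109] F [ 0.5 -0.7  1.7] yaw -99.22 j6 -41.8 [0.5893 0.1485 0.1627]
```

```bash
python3 -m handwheel '[{"grip":1,"travel":[0,0.01,0],"spin":1},{"grip":1,"travel":[0,0.01,0],"spin":1}]' >/dev/null; sh m.sh;  python3 -m handwheel '[{"grip":1,"travel":[0,0.01,0],"spin":1},{"grip":1,"travel":[0,0.01,0],"spin":1}]' >/dev/null; sh m.sh
```

```text
M [-0.021 -0.122  0.023] F [ 0.3 -0.1  2.2] yaw -109.22 j6 -51.8 [0.5888 0.1486 0.1627]
M [ 0.051 -0.072  0.063] F [ 0.5 -0.3  2.2] yaw -119.22 j6 -61.8 [0.5883 0.1489 0.1627]
```

```bash
python3 -m handwheel '[{"grip":1,"travel":[0,0.01,0],"spin":1},{"grip":1,"travel":[0,0.01,0],"spin":1}]' >/dev/null; sh m.sh;  python3 -m handwheel '[{"grip":1,"travel":[0,0.01,0],"spin":1},{"grip":1,"travel":[0,0.01,0],"spin":1}]' >/dev/null; sh m.sh
```

```text
M [ 0.061 -0.034 -0.022] F [0.1 0.5 2.8] yaw -129.22 j6 -71.9 [0.5879 0.1492 0.1627]
M [ 0.108 -0.112  0.057] F [ 0.6 -0.4  3.3] yaw -139.22 j6 -81.9 [0.5875 0.1495 0.1627]
```

```bash
python3 -m handwheel '[{"grip":1,"travel":[0,0.01,0],"spin":1},{"grip":1,"travel":[0,0.01,0],"spin":1}]' >/dev/null; sh m.sh;  python3 -m handwheel '[{"grip":1,"travel":[0,0.01,0],"spin":1},{"grip":1,"travel":[0,0.01,0],"spin":1}]' >/dev/null; sh m.sh
```

```text
M [ 0.154 -0.091 -0.017] F [1.6 0.4 2.6] yaw -149.21 j6 -92.0 [0.5872 0.1499 0.1627]
M [ 0.236 -0.113  0.05 ] F [0.1 1.7 3. ] yaw -159.22 j6 -102.0 [0.587  0.1504 0.1627]
```

```bash
python3 -m handwheel '[{"grip":1,"travel":[0,0.01,0],"spin":1},{"grip":1,"travel":[0,0.01,0],"spin":1}]' >/dev/null; sh m.sh;  python3 -m handwheel '[{"grip":1,"travel":[0,0.01,0],"spin":1},{"grip":1,"travel":[0,0.01,0],"spin":1}]' >/dev/null; sh m.sh
```

```text
M [ 0.191 -0.189  0.045] F [0.6 0.4 2.8] yaw -169.22 j6 -112.1 [0.5869 0.1509 0.1627]
M [ 0.309 -0.24   0.009] F [-0.4  0.5  2.9] yaw -179.22 j6 -122.1 [0.5868 0.1514 0.1627]
```

```bash
python3 -m handwheel '[{"grip":1,"travel":[0,0.01,0],"spin":1},{"grip":1,"travel":[0,0.01,0],"spin":1}]' >/dev/null; sh m.sh;  python3 -m handwheel '[{"grip":1,"travel":[0,0.01,0],"spin":1},{"grip":1,"travel":[0,0.01,0],"spin":1}]' >/dev/null; sh m.sh
```

```text
M [ 0.178 -0.288  0.177] F [0.3 0.4 2.7] yaw 170.79 j6 -132.2 [0.5868 0.1519 0.1627]
M [ 0.111 -0.286  0.356] F [-0.   0.5  1.7] yaw 160.82 j6 -142.2 [0.587  0.1524 0.1627]
```

```bash
python3 -m handwheel '[{"grip":1,"travel":[0,0.005,0],"spin":0.6}]' >/dev/null; sh m.sh; python3 -m handwheel '[{"grip":1,"travel":[0,0,0],"spin":0}]' >/dev/null; sh m.sh; python3 -m handwheel '[{"grip":1,"travel":[0,0,0],"spin":0}]' >/dev/null; sh m.sh
```

```text
M [ 0.208 -0.328  0.346] F [1.4 0.6 2.7] yaw 157.86 j6 -145.1 [0.5871 0.1526 0.1627]
M [ 0.307 -0.199  0.178] F [0.4 0.7 3.2] yaw 157.99 j6 -145.0 [0.5871 0.1526 0.1627]
M [ 0.421 -0.116  0.239] F [0.5 1.6 2.7] yaw 158.02 j6 -145.0 [0.5871 0.1526 0.1627]
```

```bash
python3 -m handwheel '[{"grip":-0.3,"travel":[0,0,0],"spin":0},{"grip":-0.3,"travel":[0,0,0],"spin":0},{"grip":-0.3,"travel":[0,0,0],"spin":0},{"grip":-0.3,"travel":[0,0,0],"spin":0},{"grip":-0.3,"travel":[0,0,0],"spin":0},{"grip":-0.3,"travel":[0,0,0],"spin":0}]'; python3 -m handwheel '[{"grip":-0.3,"travel":[0,0,-0.4],"spin":0},{"grip":-0.3,"travel":[0,0,-0.8],"spin":0},{"grip":-0.3,"travel":[0,0,-1],"spin":0},{"grip":-0.3,"travel":[0,0,-1],"spin":0},{"grip":-0.3,"travel":[0,0,-1],"spin":0},{"grip":-0.3,"travel":[0,0,0],"spin":0},{"grip":-0.3,"travel":[0,0,0],"spin":0}]'
python3 - <<'E'
from h import *
c,im=snap('wrist'); d,im2=snap('side')
a=im[60:260,220:420,::-1]; b=im2[150:270,220:340,::-1]
cv2.imwrite('pics/v3.png',np.hstack([cv2.resize(a,(400,400),interpolation=2),cv2.resize(b,(400,400),interpolation=2)]))
p=np.array([.589,.1515,.19]); print(proj(d,p)); print(models.find_in('side','key_grip')[:3])
E
```

```text
time_s: 18.98
tcp_pos: [0.5873, 0.1524, 0.1628]
eef_rot: [-180.0, -0.0, 157.9]
contact_force: [-0.3, -0.2, 0.3]
gripper_width: 0.0567
gripper_force: 0.0
time_s: 19.85
tcp_pos: [0.5871, 0.1524, 0.2678]
eef_rot: [180.0, -0.0, 157.9]
contact_force: [0.2, -0.4, -0.2]
gripper_width: 0.0571
gripper_force: 0.0
[np.float64(270.5595230815949), np.float64(192.19372875626786)]
[{'position': [268.9, 202.6], 'p': 0.94}, {'position': [335.5, 158.0], 'p': 0.78}]
```

View pics/v3.png

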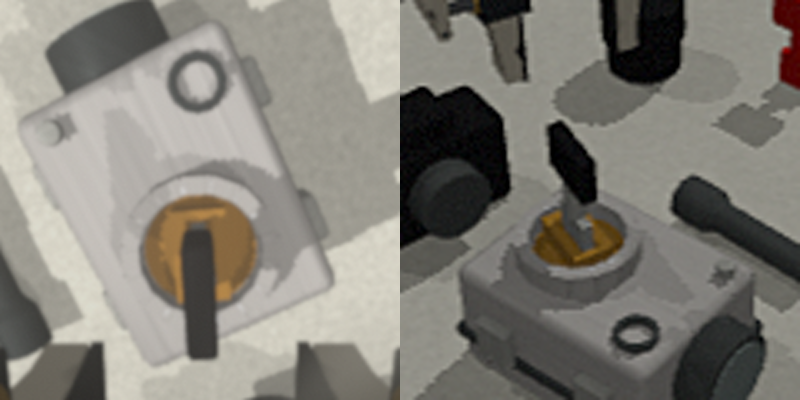

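The key stands upright and fully down in the slot: its top edge in the side view is at about (270,193), against (270.6,192.2) predicted. The gripper is clear of it.

```bash
python3 -c "
from plant import close_job
print(close_job())"
```

```text
the job is handed in; nothing more can be done
None
```

I turned the plug clockwise to snug and handed the job in at about 20 s. It read 0.35 N m while turning, roughly 0.2 rad past the bite. The key stands upright and fully down in the slot with the gripper clear. Getting the blade into the slot took several tries, with up to about 29 N of downward push at the mouth; during the turn the push stayed near 3 N.

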